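# Pack out a coupon with a parallel bar and hold it tight to the fence

## Task

Two aluminium coupons lie in the setting jig, each a little short of the fence, and only one of the two gaps is wide enough for the steel parallel bar. Lower the bar into that gap, standing on its narrow edge on the jig plate so that it backs the whole length of the coupon, and let go of it; then push that coupon with the fingertips towards the fence until coupon, bar and fence are tight together with no gap, and finish while still holding it pressed there with a firm but not hard push. Do not shift the other coupon or the small things standing on the bench.

Things in the scene. Friction and masses are not known exactly. Their poses are not given: they have to be found in the camera images.
- jig: Fixed setting jig: flat dark steel base plate, 130 (x) x 250 (y) x 10 mm. Origin at the centre of its underside on the bench; its top is at z = +10 mm. Its x axis points towards the fence (away from the robot, within 0.2 rad), y along the fence.
- fence: Bright steel fence strip fixed to the jig plate along its far edge, 25 (x) x 250 (y) x 12 mm high, its axes those of the jig. Origin at the centre of its underside, on the plate's top; the face that the coupons look at is 12.5 mm to -x of the origin. Nothing stands up above its top (12 mm over the plate).
- parallel_bar: Loose ground steel parallel bar, 10 (x) x 120 (y) x 20 mm (z), 0.25 kg give or take; lies on the bench to the robot's right, long side within 0.5 rad of the y direction, already standing on its 10 mm wide edge, to be gripped across the 10 mm. Origin at the centre of its underside, y along its length. In the gap it stands 8 mm above the fence and the low coupon.
- coupon_1: Loose aluminium coupon, 25 (x) x 60 (y) x 12 mm (z), about 0.05 kg, lying on the jig plate with its long side along the fence; the gap between it and the fence is about 14 to 17 mm. It slides freely on the plate. Origin at the centre of its underside. Either of the two coupons may be the left one; their centres are about 96 mm apart.
- coupon_0: Loose aluminium coupon, 30 (x) x 45 (y) x 16 mm (z), about 0.06 kg, lying on the jig plate with its long side (y) pointing at the fence, so only about 4 to 7 mm of gap are left behind it. Origin at the centre of its underside. To be left alone.
- v_block: Bystander: small steel V block, 45 x 32 x 30 mm high, standing on the bench at the right. Origin at the centre of its underside.
- bushing_0: Bystander: flanged steel bushing, 39 mm across, 36 mm high, standing on the bench at the right. Origin at the centre of its underside.
- loupe: Bystander: black eye loupe, 34 mm across, 30 mm high, standing on the bench at the right. Origin at the centre of its underside.
Things that resemble listed ones, but are neither listed nor needed, are in the scene too. What is shaped like the coupon_1 but orange or yellow is not meant.

How it is judged:
By the outcome, as a careful person would: the job done as asked, in the order asked, and still so for the second after the job is handed in, while the arm keeps its last pose, push and grip.
It also fails if it takes over 51 s, if anything falls off the work surface, if the arm or the gripper's body presses on something with over 40 N, if the wrist force passes 120 N, or if a joint passes its speed limit or range.

## Robot

A 7-joint arm with a two-finger parallel gripper is mounted at the origin on a cart in front of the work surface, level with it; the furniture and walls round the work are solid. World frame = base frame: x ahead of the robot, y to its left, z up, the work surface at z = 0. Lengths are in m, angles in rad, forces in N, time in s.
With the tool pointing down it reaches from about 0.425 to 0.8 m from the base axis. Payload 8.3 kg.
Tool frame: the origin (TCP) lies midway between the tips of the shut fingers; the grasp point (between the pads) lies 19 mm behind it; y points along the fingers, x is the direction in which the jaws open and shut, and the axes are right-handed (so a half turn about y gives the same grasp; the last joint's range is limited). The gripper opens to 85 mm and grips with 20 to 120 N. Pads are 22 mm wide; open, the fingers measure 114 mm over their backs; the gripper's body (76 mm by 85 mm) begins 54 mm behind the grasp point. The pads swing forward as they close: fully open they stand 13 mm farther back than shut.
Start: joints at [-0.063, 0.383, 0.016, 1.37, -0.006, 1.388, -0.046], TCP at [0.625, 0, 0.231] pointing down, gripper open.
Joint ranges: [-2.95, 2.95], [-0.25, 2.06], [-1.52, 1.56], [0.18, 2.33], [-1.44, 4.58], [0.02, 2.06], [-3.01, 3.01]. Speed limits (rad/s): [2.39, 2.39, 3.01, 3.01, 3.14, 3.14, 3.14].

## Interface

Orientations are given as a rotation vector (axis times angle).
In Python, from bench import * gives the robot as it stands.
- The arm moves only by the tool carry_out, never from a script. Its argument "targets" is a list of rows, each an object with "travel": the shift along the tool's x, y, z in m, a list of three; "rot": the turn, a rotation vector about the tool's x, y, z in rad, a list of three; "jaw": the closure, from 0 (fully open) to 1 (shut). In form: [{"travel": [x, y, z], "rot": [rx, ry, rz], "jaw": jaw}, ...]. A call has exactly 5 rows; each row shifts and turns the commanded pose from where the row before left it, along the tool's axes as they then stand; what a row does not reach is not made up. A row lasts 1/8 s, in which the tool goes at most 62.5 mm and 10.7 degrees, less where a joint would pass 70% of its speed; a pose out of reach is approached as far as the arm can. A call with a gripper value outside its range is refused whole. The fingers move at their own pace and stop on an object; "squeeze" is the grip in N (left out, the last holds). Time passes only in rows, so rows that do not move let the fingers close, or fill a call up. It gives the time, the measured TCP pose, the force and the opening at its end, in the units of the state.
- observe(): the state, without advancing time (a new reading comes with each control period).
- get_image(name): name is "scene" or "side" or "wrist"; returns the picture (384x512x3 uint8, red, green, blue); there is no depth.
- get_calibration(name): a dict with "camera_matrix" (3x3 intrinsics, pixels), "origin" and "rotation" of the camera in the world. Camera axes: x right, y up, looking along -z (the intrinsics and any distortion apply to the point x, -y, -z); pixel columns grow to the right and rows downward; lengths in m; the calibration is good to about 2 mm. A picture is of the moment at which its call begins: read the wrist's pose just before it. get_calibration takes no time and is no camera call; for the wrist camera it gives the pose at the moment of the call.
- close_job(): hands the job in, once; it reports no verdict.
The state is a dict: "t": time; "joints": joint angles; "dq": joint speeds; "effort": joint torques, N m; "tool_pos": TCP position; "tool_rot": TCP orientation; "force": force on the tool from outside, world axes, zero at the start; "wrist_torque": the same for the moment, N m; "finger_gap": finger opening in m.
Only numpy, scipy, OpenCV 4.12 (cv2) and the standard library are available. Lean on these libraries where they do the work, as an engineer would, in place of code of your own. Each camera call takes 0.05 s, during which the arm holds its last target. There are 200 camera calls.

## Working session

There is one attempt and no reset: what is moved stays moved. The work goes in short steps, Python scripts to look and compute and a tool call to move; the robot and the scene stay as the last step left them, time stands still between calls to the robot, and variables do not carry over. Pictures are saved under pics/ and viewed, about 8 in all and at most 12, crops included, and the job is handed in when it is done.

Besides the shell and the picture viewer there is one more tool, called after ">>>" by a JSON object that holds its "api" and its "payload", one argument or row to a line. carry_out: Moves the arm, as the interface text tells. Its arguments: {"type":"object","properties":{"targets":{"type":"array","items":{"type":"object","properties":{"travel":{"type":"array","items":{"type":"number"}},"rot":{"type":"array","items":{"type":"number"}},"jaw":{"type":"number"}}}},"squeeze":{"type":"number"}},"required":["targets"]}

```bash
mkdir -p pics
cat > h.py <<'E'
from bench import *
import numpy as np, cv2
from scipy.spatial.transform import Rotation as R
def cast(name,px,z,c=None):
    c=c or get_calibration(name)
    px=np.asarray(px,float).reshape(-1,1,2)
    d=c.get("distortion"); K=np.array(c["camera_matrix"])
    u=cv2.undistortPoints(px,K,None if d is None else np.array(d)).reshape(-1,2)
    v=np.c_[u[:,0],-u[:,1],-np.ones(len(u))]@np.array(c["rotation"]).reshape(3,3).T
    o=np.array(c["origin"]); z=np.broadcast_to(z,len(u))
    return o+v*((z-o[2])/v[:,2])[:,None]
def snap(name,fn):
    c=get_calibration(name); im=cv2.cvtColor(np.asarray(get_image(name)),cv2.COLOR_RGB2BGR); cv2.imwrite(fn,im); return im,c
E
python3 - <<'E'
from h import *
s=observe(); print({k:np.round(v,3) for k,v in s.items()})
for n in("scene","side","wrist"):
    im,c=snap(n,f"pics/{n}0.png"); print(n,c.keys(),np.round(c["origin"],3),np.round(c["rotation"],3).tolist(),np.round(c["camera_matrix"],1).tolist())
E
```

```text
{'t': np.float64(0.0), 'joints': array([-0.063,  0.384,  0.016,  1.371, -0.006,  1.388, -0.046]), 'dq': array([ 0.   , -0.   ,  0.   , -0.   ,  0.002, -0.   , -0.001]), 'effort': array([-0.0000e+00, -6.2759e+01,  8.4400e-01, -3.7183e+01,  1.7000e-02,
        1.4000e-02, -0.0000e+00]), 'tool_pos': array([0.624, 0.   , 0.23 ]), 'tool_rot': array([-1.571e+00,  1.000e-03,  2.000e-03]), 'force': array([-0.216, -0.731, -0.04 ]), 'wrist_torque': array([-0.031, -0.022, -0.018]), 'finger_gap': np.float64(0.085)}
scene dict_keys(['camera_matrix', 'origin', 'rotation']) [ 0.019 -0.765  0.955] [0.733, -0.255, -0.665] [[470.6, 0.0, 259.9], [0.0, 470.6, 188.9], [0.0, 0.0, 1.0]]
side dict_keys(['camera_matrix', 'origin', 'rotation']) [0.198 0.812 0.658] [0.235, -1.344, -2.451] [[413.9, 0.0, 261.1], [0.0, 413.9, 196.0], [0.0, 0.0, 1.0]]
wrist dict_keys(['camera_matrix', 'origin', 'rotation']) [0.625 0.081 0.372] [-0.323, 0.002, 0.001] [[308.4, 0.0, 254.0], [0.0, 308.4, 194.4], [0.0, 0.0, 1.0]]
```

View pics/scene0.png

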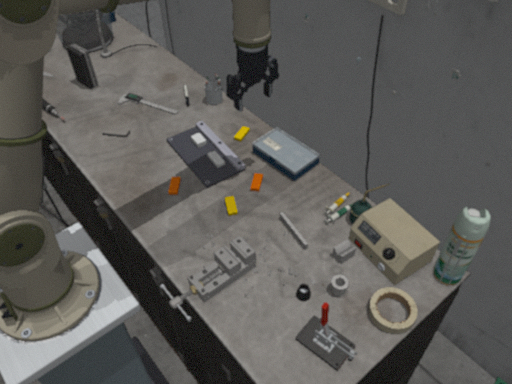

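View pics/wrist0.png

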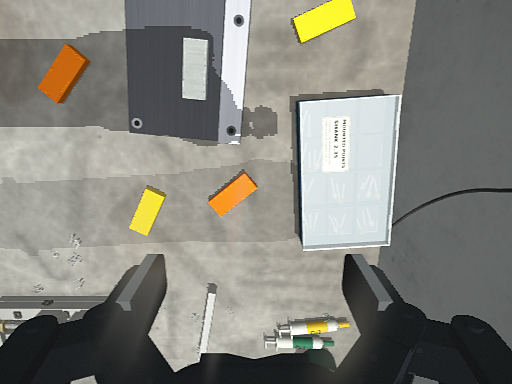

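The wrist view shows the jig at top left, with one coupon at (195,68), and the bar at about (208,318). The scene view shows coupons at (216,158) and (199,140), and the bar at (294,229). The orange and yellow blocks are decoys. I'll enlarge the scene view to confirm.

```bash
sed -i 's/np.array(c\["rotation"\]).reshape(3,3).T/R.from_rotvec(c["rotation"]).as_matrix().T/' h.py
python3 - <<'E'
from h import *
im=cv2.imread("pics/scene0.png")
a=cv2.resize(im[110:260,155:315],None,fx=5,fy=4*1.25,interpolation=cv2.INTER_CUBIC)[:,:800]
a=a[:600]; b=cv2.resize(im[190:310,255:375],(300,300),interpolation=cv2.INTER_CUBIC)
cv2.imwrite("pics/crop0.png",cv2.resize(im[115:265,160:360],(800,600),interpolation=cv2.INTER_CUBIC))
print(cast("scene",[[281,213],[306,246],[216,158],[199,140],[345,250],[339,285],[303,292]],[.02,.02,.022,.026,.03,.036,.03]).round(3))
print(cast("wrist",[[195,38],[195,100],[138,123],[231,130],[211,286]],[.022,.022,.01,.022,.02]).round(3))
E
```

```text
[[ 0.568 -0.178  0.02 ]
 [ 0.544 -0.297  0.02 ]
 [ 0.562  0.102  0.022]
 [ 0.568  0.197  0.026]
 [ 0.601 -0.371  0.03 ]
 [ 0.516 -0.432  0.036]
 [ 0.445 -0.39   0.03 ]]
[[ 0.564  0.133  0.022]
 [ 0.561  0.072  0.022]
 [ 0.491  0.047  0.01 ]
 [ 0.599  0.04   0.022]
 [ 0.567 -0.165  0.02 ]]
```

View pics/crop0.png

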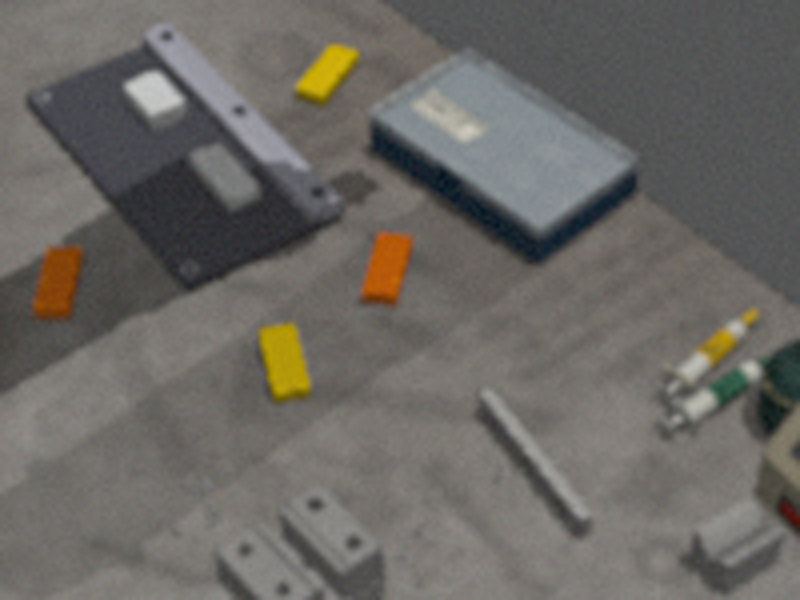

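Coupon_1 is the grey long one at crop (225,177), lying along the fence with the wide gap. Coupon_0 is the white one at (155,98). The bar is the steel stick running (485,397)–(585,525), and I measure it at 121 mm, so it fits. Next I'll look at the jig from above with the wrist camera.

>>> {"api": "carry_out", "payload": {
  "targets": [
    {"travel": [-0.015, 0, 0.045], "rot": [0, 0, 0], "jaw": 0},
    {"travel": [-0.015, 0, 0.05], "rot": [0, 0, 0], "jaw": 0},
    {"travel": [-0.015, 0, 0.05], "rot": [0, 0, 0], "jaw": 0},
    {"travel": [0, 0, 0], "rot": [0, 0, 0], "jaw": 0},
    {"travel": [0, 0, 0], "rot": [0, 0, 0], "jaw": 0}
  ]
}}

```text
t: 0.78
tool_pos: [0.58, 0.1447, 0.231]
tool_rot: [-1.571, 0.0, 0.001]
force: [0.7, -0.9, 0.1]
finger_gap: 0.0855
```

Run:
```python
from h import *
import pickle
s=observe(); print(s["tool_pos"].round(4) if hasattr(s["tool_pos"],"round") else s["tool_pos"])
im,c=snap("wrist","pics/jig.png"); pickle.dump(c,open("jig.pkl","wb"))
cv2.imwrite("pics/jigc.png",cv2.resize(im[0:384],(800,600),interpolation=cv2.INTER_CUBIC))
```

```text
[0.58   0.1447 0.231 ]
```

View pics/jigc.png

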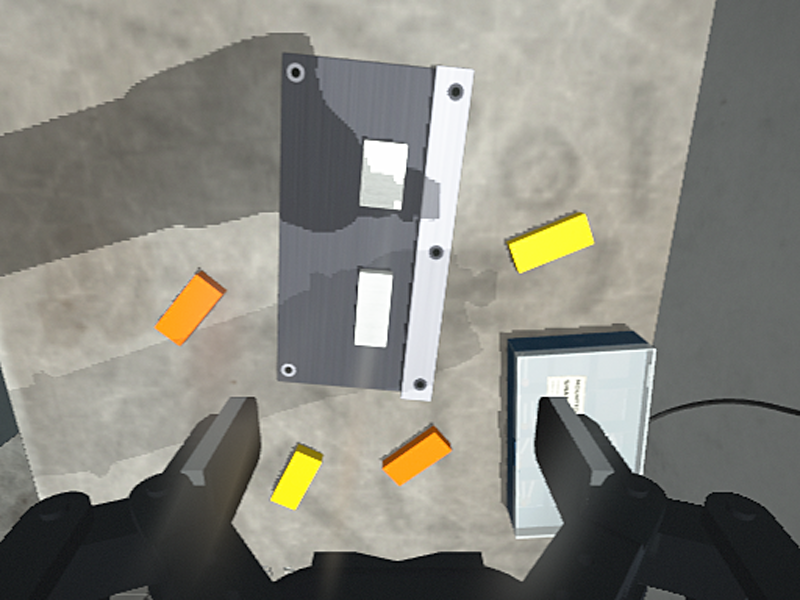

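The picture shows coupon_1 at (373,308), coupon_0 at (384,175), and the inner edge of the fence running (435,68)–(402,398). These are in the 800-px scale. Now I'll measure them precisely.

```bash
cat > mj.py <<'E'
from h import *
import pickle,sys
im=cv2.imread("pics/jig.png"); c=pickle.load(open("jig.pkl","rb"))
g=im.min(2).astype(int); m=(g>175).astype(np.uint8)
n,l,st,ce=cv2.connectedComponentsWithStats(m)
for i in range(1,n):
    if st[i,4]>300 and 170<ce[i,0]<310 and ce[i,1]<270: 
        ct=max(cv2.findContours((l==i).astype(np.uint8),0,cv2.CHAIN_APPROX_NONE)[0],key=cv2.contourArea)[:,0]
        print(i,st[i],ce[i].round(1),cv2.minAreaRect(cast("wrist",ct+0.5,.022,c)[:,:2].astype(np.float32)))
# sub-pixel edges by row: coupon left/right, fence left/right, rows 178..216
def edge(row,a,b,rise):
    p=cv2.GaussianBlur(g.astype(np.float32),(1,3),0)[row,a:b]; d=np.diff(p)*(1 if rise else -1); d=np.clip(d,0,None)
    k=int(d.argmax()); s=slice(max(k-1,0),k+2); return a+1+(np.arange(len(d))[s]*d[s]).sum()/d[s].sum()
for name,a,b,r in(("cL",218,240,1),("cR",240,256,0),("fL",253,275,1),("fR",268,300,0)):
    px=[[edge(y,a,b,r),y+.5] for y in range(182,214)]
    w=cast("wrist",px,.022,c); q=np.polyfit(w[:,1],w[:,0],1); res=w[:,0]-np.polyval(q,w[:,1])
    print(name,"slope",q[0].round(4),"x@y=.1",np.polyval(q,.1).round(4),"rms",res.std().round(4),np.abs(res).max().round(4))
E
python3 mj.py
```

```text
4 [  238     0   168   257 11276] [304.4  83.4] ((0.6488874554634094, 0.16786988079547882), (0.16846449673175812, 0.2864433825016022), 0.033652164041996)
57 [ 230   90   31   44 1151] [244.9 111.2] ((0.5708227753639221, 0.20379497110843658), (0.045110274106264114, 0.03028564527630806), 83.8073959350586)
89 [227 174  24  48 985] [238.3 197.6] ((0.5620201230049133, 0.10294638574123383), (0.059630345553159714, 0.025343362241983414), 84.81004333496094)
cL slope 0.0909 x@y=.1 0.549 rms 0.0002 0.0004
cR slope 0.0947 x@y=.1 0.5745 rms 0.0001 0.0002
fL slope 0.0898 x@y=.1 0.5904 rms 0.0001 0.0003
fR slope 0.0924 x@y=.1 0.6153 rms 0.0002 0.0003
```

>>> {"api": "carry_out", "payload": {
  "targets": [
    {"travel": [0, 0, -0.05], "rot": [0, 0, 0], "jaw": 0},
    {"travel": [-0.006, 0, -0.06], "rot": [0, 0, 0], "jaw": 0},
    {"travel": [-0.006, 0, -0.06], "rot": [0, 0, 0], "jaw": 0},
    {"travel": [-0.006, 0, -0.06], "rot": [0, 0, 0], "jaw": 0},
    {"travel": [-0.006, 0, -0.05], "rot": [0, 0, 0], "jaw": 0}
  ]
}}

```text
t: 1.45
tool_pos: [0.5549, -0.1398, 0.2314]
tool_rot: [-1.572, 0.004, -0.004]
force: [1.5, -0.1, -0.1]
finger_gap: 0.0851
```

>>> {"api": "carry_out", "payload": {
  "targets": [
    {"travel": [0, 0, -0.04], "rot": [0, 0, 0], "jaw": 0},
    {"travel": [0, 0.02, -0.015], "rot": [0, 0, 0], "jaw": 0},
    {"travel": [0, 0.02, 0], "rot": [0, 0, 0], "jaw": 0},
    {"travel": [0, 0, 0], "rot": [0, 0, 0], "jaw": 0},
    {"travel": [0, 0, 0], "rot": [0, 0, 0], "jaw": 0}
  ]
}}

```text
t: 2.08
tool_pos: [0.5561, -0.1907, 0.192]
tool_rot: [-1.571, 0.0, -0.001]
force: [-0.2, 0.6, -0.0]
finger_gap: 0.0855
```

Run:
```python
from h import *
import pickle
im,c=snap("wrist","pics/bar.png"); pickle.dump(c,open("bar.pkl","wb"))
g=im.min(2)
mx=im.max(2)
for t in(150,170,190):
  n,l,st,ce=cv2.connectedComponentsWithStats((g>t).astype(np.uint8))
  for i in range(1,n):
    if 150<st[i,4]<6000:
        ct=max(cv2.findContours((l==i).astype(np.uint8),0,cv2.CHAIN_APPROX_NONE)[0],key=cv2.contourArea)[:,0]
        r=cv2.minAreaRect(cast("wrist",ct+.5,.02,c)[:,:2].astype(np.float32)); 
        print(t,st[i],np.round(r[0],4),np.round(r[1],4),round(r[2],2))
```

```text
170 [237   9  38  49 435] [ 0.5605 -0.0596] [0.0374 0.0319] 15.87
170 [ 276   31   43   71 1672] [ 0.6006 -0.0881] [0.0373 0.0579] 18.74
170 [237  61  21  18 155] [ 0.5513 -0.0913] [0.0192 0.0145] 6.99
170 [224  73  48  48 738] [ 0.5515 -0.1126] [0.0316 0.0518] 28.27
170 [ 21  85 104  46 861] [ 0.3788 -0.1282] [0.0165 0.1012] 68.71
170 [269 113  37  61 893] [ 0.5905 -0.1604] [0.0604 0.0359] 86.12
170 [221 145  33  17 216] [ 0.541 -0.17 ] [0.0143 0.0336] 74.13
170 [341 162  41  16 348] [ 0.669  -0.1872] [0.0422 0.0158] 2.56
170 [360 212  23  19 265] [ 0.6864 -0.244 ] [0.0236 0.0221] 9.3
170 [407 220  45  55 761] [ 0.7552 -0.279 ] [0.0477 0.0688] 0.13
190 [242 160  28 101 858] [ 0.5633 -0.2374] [0.1191 0.0213] 80.07
190 [   0  180   61   68 2173] [ 0.3054 -0.2381] [0.0791 0.0646] 89.97
190 [ 51 190  17  58 240] [ 0.3431 -0.2437] [0.0047 0.0681] 0.29
190 [ 71 190  16  64 274] [ 0.3618 -0.2475] [0.0758 0.0105] 88.65
190 [  78  190   34   58 1228] [ 0.3822 -0.2437] [0.027  0.0681] 0.08
190 [361 212  22  19 239] [ 0.6868 -0.2447] [0.023  0.0218] 6.29
190 [340 230  23  19 228] [ 0.6669 -0.2683] [0.0225 0.024 ] 87.74
190 [  0 258  23  67 295] [ 0.267  -0.3385] [0.0086 0.0933] 0.09
190 [273 315  38  16 320] [ 0.6049 -0.3842] [0.0182 0.0468] 81.24
```

View pics/bar.png

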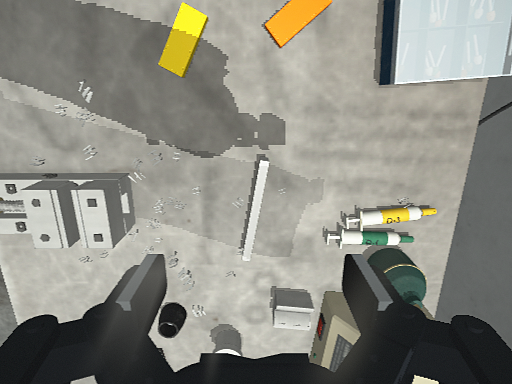

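The bar is clear at (265,158)–(246,260). The threshold mask merged it with a bright patch of bench, so I'll refine it by edges.

Run:
```python
from h import *
import pickle
im=cv2.imread("pics/bar.png"); c=pickle.load(open("bar.pkl","rb")); g=im.min(2)
print(g[200,240:275].tolist()); print(g[240,235:270].tolist())
for t in(205,215,225):
  n,l,st,ce=cv2.connectedComponentsWithStats((g>t).astype(np.uint8))
  for i in range(1,n):
    if st[i,4]>200 and 230<ce[i,0]<275 and 150<ce[i,1]<270:
        ct=max(cv2.findContours((l==i).astype(np.uint8),0,cv2.CHAIN_APPROX_NONE)[0],key=cv2.contourArea)[:,0]
        r=cv2.minAreaRect(cast("wrist",ct+.5,.02,c)[:,:2].astype(np.float32)); print(t,st[i],np.round(r[0],4),np.round(r[1],4),round(r[2],2))
```

```text
[171, 195, 215, 177, 159, 158, 160, 166, 136, 90, 94, 82, 93, 189, 232, 224, 221, 220, 219, 223, 234, 202, 148, 159, 161, 158, 158, 158, 158, 161, 160, 160, 158, 158, 159]
[177, 175, 172, 170, 172, 137, 88, 97, 98, 92, 210, 244, 220, 220, 221, 217, 216, 220, 191, 161, 169, 167, 166, 163, 161, 159, 159, 162, 162, 161, 165, 164, 159, 159, 157]
205 [242 160  27 101 778] [ 0.5576 -0.2364] [0.1191 0.0096] 80.04
215 [243 160  26 101 682] [ 0.5582 -0.2364] [0.1189 0.0096] 80.63
225 [250 160  19  63 253] [ 0.5611 -0.2125] [0.0706 0.0092] 79.15
```

>>> {"api": "carry_out", "payload": {
  "targets": [
    {"travel": [0.0015, 0.02, -0.0455], "rot": [0, 0, 0], "jaw": 0},
    {"travel": [0, 0.04, 0], "rot": [0, 0.17, 0], "jaw": 0},
    {"travel": [0, 0.05, 0], "rot": [0, 0, 0], "jaw": 0},
    {"travel": [0, 0.04, 0], "rot": [0, 0, 0], "jaw": 0},
    {"travel": [0, 0, 0], "rot": [0, 0, 0], "jaw": 0}
  ]
}}

```text
t: 2.75
tool_pos: [0.5557, -0.2345, 0.039]
tool_rot: [-1.565, 0.137, -0.129]
force: [0.6, 0.2, 0.7]
finger_gap: 0.0856
```

>>> {"api": "carry_out", "payload": {
  "targets": [
    {"travel": [0, 0.014, 0], "rot": [0, 0, 0], "jaw": 0.5},
    {"travel": [0, 0.013, 0], "rot": [0, 0, 0], "jaw": 0.5},
    {"travel": [0, 0, 0], "rot": [0, 0, 0], "jaw": 0.6},
    {"travel": [0, 0, 0], "rot": [0, 0, 0], "jaw": 0.6},
    {"travel": [0, 0, 0], "rot": [0, 0, 0], "jaw": 0.6}
  ],
  "squeeze": 40
}}

```text
t: 3.38
tool_pos: [0.5579, -0.2356, 0.0149]
tool_rot: [-1.567, 0.133, -0.134]
force: [-0.3, -0.9, -0.4]
finger_gap: 0.034
```

Run:
```python
from h import *
im,c=snap("wrist","pics/pre.png"); s=observe(); print(s["tool_pos"],s["tool_rot"],s["finger_gap"])
cv2.imwrite("pics/prec.png",cv2.resize(im[184:384,106:406],(750,500),interpolation=cv2.INTER_CUBIC))
```

```text
[ 0.55785734 -0.23556803  0.01484335] [-1.5668019   0.1327545  -0.13409527] 0.0344488951842153
```

View pics/prec.png

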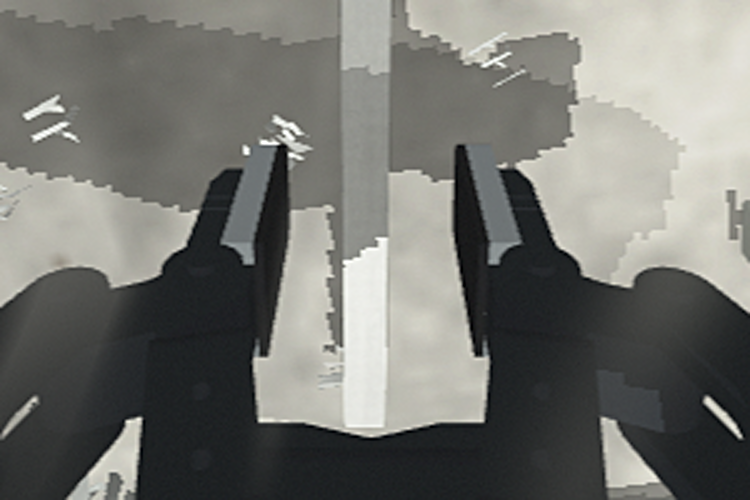

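The bar is centred between the pads and parallel to them. I'll close on it.

>>> {"api": "carry_out", "payload": {
  "targets": [
    {"travel": [0, 0, 0], "rot": [0, 0, 0], "jaw": 1},
    {"travel": [0, 0, 0], "rot": [0, 0, 0], "jaw": 1},
    {"travel": [0, 0, 0], "rot": [0, 0, 0], "jaw": 1},
    {"travel": [0, 0, 0], "rot": [0, 0, 0], "jaw": 1},
    {"travel": [0, 0, 0], "rot": [0, 0, 0], "jaw": 1}
  ],
  "squeeze": 60
}}

```text
t: 4.05
tool_pos: [0.5576, -0.2356, 0.0146]
tool_rot: [-1.567, 0.133, -0.134]
force: [-1.7, -0.1, 5.9]
finger_gap: 0.0069
```

>>> {"api": "carry_out", "payload": {
  "targets": [
    {"travel": [0, -0.01, 0], "rot": [0, 0, 0], "jaw": 1},
    {"travel": [0, -0.03, 0], "rot": [0, 0, 0], "jaw": 1},
    {"travel": [0, -0.04, 0], "rot": [0, 0, 0], "jaw": 1},
    {"travel": [0, -0.02, 0], "rot": [0, -0.08, 0], "jaw": 1},
    {"travel": [0, 0, 0], "rot": [0, 0, 0], "jaw": 1}
  ]
}}

```text
t: 4.68
tool_pos: [0.5585, -0.2359, 0.1161]
tool_rot: [-1.57, 0.068, -0.074]
force: [-0.3, 0.7, -2.2]
finger_gap: 0.0069
```

```bash
cat > go.py <<'E'
from h import *
import sys
tx,ty,tz,th=map(float,sys.argv[1:5]); s=observe(); r=R.from_rotvec(s["tool_rot"]); p=np.array(s["tool_pos"])
print("pos",p.round(4),"th",np.arctan2(r.as_matrix()[1,0],r.as_matrix()[0,0]).round(4),"F",np.round(s["force"],2),"gap",round(float(s["finger_gap"]),4))
goal=R.from_rotvec([0,0,th])*R.from_rotvec([-np.pi/2,0,0])
print("travel",r.inv().apply(np.array([tx,ty,tz])-p).round(4),"rot",(r.inv()*goal).as_rotvec().round(4))
E
python3 go.py .5823 .1012 .10 -.091
```

```text
pos [ 0.5585 -0.2359  0.1161] th -0.0904 F [-0.29  0.66 -2.17] gap 0.0069
travel [-0.0068  0.0158  0.3379] rot [0.0007 0.0006 0.0033]
```

>>> {"api": "carry_out", "payload": {
  "targets": [
    {"travel": [-0.001, 0, 0.025], "rot": [0, 0, 0], "jaw": 1},
    {"travel": [-0.001, 0, 0.045], "rot": [0, 0, 0], "jaw": 1},
    {"travel": [-0.001, 0, 0.055], "rot": [0, 0, 0], "jaw": 1},
    {"travel": [-0.001, 0, 0.055], "rot": [0, 0, 0], "jaw": 1},
    {"travel": [-0.001, 0, 0.055], "rot": [0, 0, 0], "jaw": 1}
  ]
}}

```text
t: 5.3
tool_pos: [0.5725, 0.0007, 0.1126]
tool_rot: [-1.57, 0.074, -0.07]
force: [0.6, 0.0, -1.7]
finger_gap: 0.0071
```

>>> {"api": "carry_out", "payload": {
  "targets": [
    {"travel": [-0.001, 0, 0.05], "rot": [0, 0, 0], "jaw": 1},
    {"travel": [-0.001, 0.01, 0.033], "rot": [0, 0, 0.003], "jaw": 1},
    {"travel": [0, 0.02, 0.02], "rot": [0, 0, 0], "jaw": 1},
    {"travel": [0, 0.01, 0], "rot": [0, 0, 0], "jaw": 1},
    {"travel": [0, 0, 0], "rot": [0, 0, 0], "jaw": 1}
  ]
}}

```text
t: 5.92
tool_pos: [0.5797, 0.0992, 0.0723]
tool_rot: [-1.572, 0.078, -0.068]
force: [0.2, -1.6, -1.5]
finger_gap: 0.0067
```

```bash
python3 go.py .5823 .1012 .024 -.091
python3 - <<'E'
from h import *
import pickle
im,c=snap("wrist","pics/hov.png"); pickle.dump(c,open("hov.pkl","wb"))
s,_=snap("side","pics/side1.png")
w=cv2.resize(im[84:384,106:406],(500,500),interpolation=cv2.INTER_CUBIC)
# project the target into side for the crop
cs=get_calibration("side");v=R.from_rotvec(cs["rotation"]).inv().apply(np.array([.58,.1,.05])-np.array(cs["origin"]));K=np.array(cs["camera_matrix"]);u=K@np.array([v[0],-v[1],-v[2]]);u=(u/u[2])[:2].astype(int);print(u)
x,y=u; s2=cv2.resize(s[max(y-100,0):y+100,max(x-60,0):x+60],(300,500),interpolation=cv2.INTER_CUBIC)
cv2.imwrite("pics/hovc.png",np.hstack([w,s2]))
E
```

```text
pos [0.5797 0.0992 0.0723] th -0.0927 F [ 0.24 -1.58 -1.45] gap 0.0067
travel [0.0027 0.0483 0.0023] rot [ 0.0023 -0.0017 -0.0062]
[217 227]
```

View pics/hovc.png

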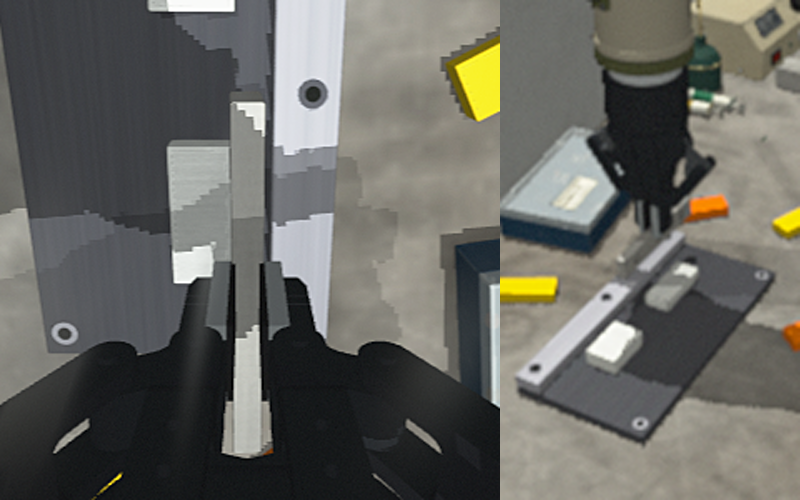

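The bar is held upright and centred in the jaws. Its far end is at crop (231–266,101) and it hovers over the gap between coupon and fence. I'll check its offset from the TCP.

Run:
```python
from h import *
import pickle
im=cv2.imread("pics/hov.png"); c=pickle.load(open("hov.pkl","rb")); g=im.min(2)
for y in(142,144,146,150,155,175,200,225): print(y,g[y,236:276].tolist())
print(g[136:150,255].tolist())
w=cast("wrist",[[244.6,144.6],[265.6,144.6],[245,355],[268,355]],.0783,c); print(w.round(4))
# corresponding points in tool frame relative to TCP
s=observe(); r=R.from_rotvec(s["tool_rot"]); print(r.inv().apply(w-np.array(s["tool_pos"])).round(4))
```

```text
142 [62, 61, 63, 63, 63, 61, 61, 71, 85, 91, 92, 93, 91, 93, 93, 93, 93, 92, 92, 91, 92, 88, 90, 89, 89, 88, 88, 88, 81, 92, 88, 67, 54, 53, 131, 200, 222, 221, 223, 222]
144 [62, 63, 61, 62, 61, 60, 63, 69, 80, 85, 90, 86, 84, 86, 85, 84, 83, 83, 81, 82, 81, 80, 79, 78, 77, 78, 79, 76, 74, 83, 88, 75, 53, 53, 125, 196, 225, 221, 223, 222]
146 [64, 62, 62, 61, 63, 64, 61, 61, 133, 157, 133, 149, 220, 246, 242, 242, 242, 240, 241, 243, 244, 243, 241, 242, 243, 244, 246, 252, 206, 107, 84, 72, 54, 57, 135, 203, 225, 223, 223, 222]
150 [59, 62, 62, 61, 63, 64, 64, 59, 112, 142, 139, 133, 151, 147, 122, 119, 137, 204, 232, 230, 229, 228, 228, 227, 225, 228, 230, 237, 210, 118, 87, 81, 55, 62, 132, 203, 226, 223, 222, 222]
155 [61, 61, 63, 63, 64, 64, 64, 63, 113, 141, 139, 136, 137, 138, 137, 138, 137, 138, 134, 132, 130, 145, 212, 234, 226, 225, 226, 237, 206, 113, 90, 92, 67, 67, 146, 213, 225, 222, 223, 222]
175 [183, 183, 180, 178, 178, 177, 182, 129, 97, 141, 140, 138, 139, 137, 136, 137, 137, 136, 133, 132, 134, 134, 135, 135, 133, 135, 135, 139, 107, 59, 59, 60, 55, 81, 121, 144, 147, 146, 144, 134]
200 [139, 141, 140, 141, 140, 134, 135, 143, 136, 133, 137, 136, 136, 136, 135, 136, 137, 139, 136, 135, 133, 134, 136, 134, 134, 135, 135, 136, 100, 37, 46, 47, 60, 89, 110, 117, 120, 120, 118, 117]
225 [142, 140, 141, 140, 139, 139, 137, 141, 121, 96, 111, 110, 111, 113, 110, 111, 109, 109, 108, 106, 110, 110, 109, 109, 110, 108, 111, 109, 76, 42, 46, 46, 77, 147, 193, 200, 197, 198, 195, 194]
[88, 87, 91, 91, 90, 90, 91, 87, 82, 177, 243, 229, 229, 229]
[[0.5817 0.1584 0.0783]
 [0.5909 0.1576 0.0783]
 [0.5699 0.0409 0.0783]
 [0.5827 0.0398 0.0783]]
[[-0.0049 -0.0041  0.0588]
 [ 0.0043 -0.0041  0.0589]
 [-0.0057 -0.004  -0.0593]
 [ 0.0072 -0.004  -0.0592]]
```

>>> {"api": "carry_out", "payload": {
  "targets": [
    {"travel": [0.0025, 0.005, 0.002], "rot": [0.002, -0.002, -0.006], "jaw": 1},
    {"travel": [0, 0.01, 0], "rot": [0, 0, 0], "jaw": 1},
    {"travel": [0, 0, 0], "rot": [0, 0, 0], "jaw": 1},
    {"travel": [0, 0, 0], "rot": [0, 0, 0], "jaw": 1},
    {"travel": [0, 0, 0], "rot": [0, 0, 0], "jaw": 1}
  ]
}}

```text
t: 6.65
tool_pos: [0.5836, 0.1037, 0.0595]
tool_rot: [-1.568, 0.066, -0.072]
force: [0.6, 0.5, -1.4]
finger_gap: 0.007
```

```bash
python3 go.py .5823 .1012 .026 -.091
```

```text
pos [0.5836 0.1037 0.0595] th -0.0879 F [ 0.6   0.47 -1.36] gap 0.007
travel [-0.0012  0.0335 -0.0027] rot [-0.0022  0.0031  0.0033]
```

>>> {"api": "carry_out", "payload": {
  "targets": [
    {"travel": [-0.0012, 0.008, -0.0025], "rot": [-0.002, 0.003, 0.003], "jaw": 1},
    {"travel": [0, 0.008, 0], "rot": [0, 0, 0], "jaw": 1},
    {"travel": [0, 0, 0], "rot": [0, 0, 0], "jaw": 1},
    {"travel": [0, 0, 0], "rot": [0, 0, 0], "jaw": 1},
    {"travel": [0, 0, 0], "rot": [0, 0, 0], "jaw": 1}
  ]
}}

```text
t: 7.28
tool_pos: [0.5823, 0.1013, 0.0435]
tool_rot: [-1.569, 0.071, -0.072]
force: [-0.7, -1.1, -2.2]
finger_gap: 0.0069
```

```bash
python3 go.py .5823 .1012 .026 -.091
```

```text
pos [0.5823 0.1013 0.0435] th -0.0909 F [-0.72 -1.14 -2.19] gap 0.0069
travel [-0.      0.0175 -0.0001] rot [-0.0002  0.0001  0.0004]
```

>>> {"api": "carry_out", "payload": {
  "targets": [
    {"travel": [0, 0.006, 0], "rot": [0, 0, 0], "jaw": 1},
    {"travel": [0, 0.006, 0], "rot": [0, 0, 0], "jaw": 1},
    {"travel": [0, 0.005, 0], "rot": [0, 0, 0], "jaw": 1},
    {"travel": [0, 0, 0], "rot": [0, 0, 0], "jaw": 1},
    {"travel": [0, 0, 0], "rot": [0, 0, 0], "jaw": 1}
  ]
}}

```text
t: 7.9
tool_pos: [0.5822, 0.1012, 0.0263]
tool_rot: [-1.57, 0.071, -0.071]
force: [-0.2, -1.2, -2.7]
finger_gap: 0.0067
```

```bash
python3 go.py .5823 .1012 .0245 -.091
python3 - <<'E'
from h import *
import pickle
im,c=snap("wrist","pics/ins.png"); pickle.dump(c,open("ins.pkl","wb"))
cv2.imwrite("pics/insc.png",cv2.resize(im[0:384,126:386],(542,800))[:600])
E
```

```text
pos [0.5822 0.1012 0.0263] th -0.091 F [-0.15 -1.21 -2.74] gap 0.0067
travel [ 0.0001  0.0018 -0.    ] rot [-0.0001  0.      0.    ]
```

View pics/insc.png

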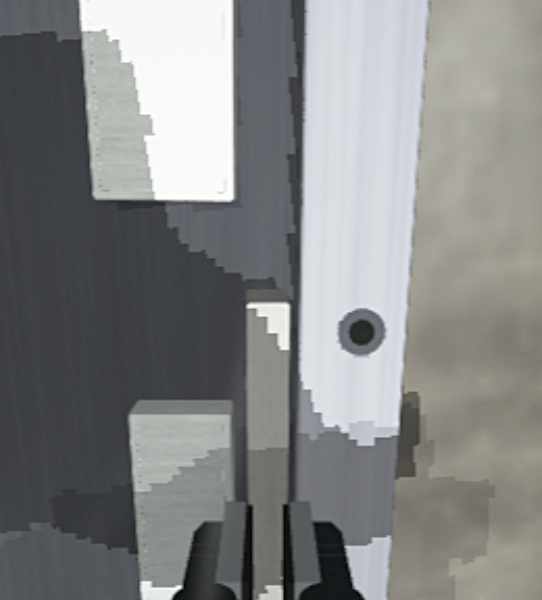

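The bar sits cleanly in the gap, with clearance on both sides: bar 247–291, coupon edge 232, fence edge 303. Next I'll seat it.

>>> {"api": "carry_out", "payload": {
  "targets": [
    {"travel": [0, 0.0008, 0], "rot": [0, 0, 0], "jaw": 1},
    {"travel": [0, 0.0007, 0], "rot": [0, 0, 0], "jaw": 1},
    {"travel": [0, 0, 0], "rot": [0, 0, 0], "jaw": 1},
    {"travel": [0, 0, 0], "rot": [0, 0, 0], "jaw": 1},
    {"travel": [0, 0, 0], "rot": [0, 0, 0], "jaw": 1}
  ]
}}

```text
t: 8.57
tool_pos: [0.5821, 0.1013, 0.0248]
tool_rot: [-1.57, 0.071, -0.071]
force: [-0.3, -0.0, -2.3]
finger_gap: 0.007
```

>>> {"api": "carry_out", "payload": {
  "targets": [
    {"travel": [0, 0.0004, 0], "rot": [0, 0, 0], "jaw": 1},
    {"travel": [0, 0.0003, 0], "rot": [0, 0, 0], "jaw": 1},
    {"travel": [0, 0, 0], "rot": [0, 0, 0], "jaw": 1},
    {"travel": [0, 0, 0], "rot": [0, 0, 0], "jaw": 1},
    {"travel": [0, 0, 0], "rot": [0, 0, 0], "jaw": 1}
  ]
}}

```text
t: 9.2
tool_pos: [0.5822, 0.1013, 0.0246]
tool_rot: [-1.569, 0.071, -0.072]
force: [-2.6, -0.6, 5.8]
finger_gap: 0.0073
```

The bar is seated: Fz is +5.8 N, and the TCP is exactly 10 mm above its height at the grasp. Now I'll release gently and lift.

>>> {"api": "carry_out", "payload": {
  "targets": [
    {"travel": [0, 0, 0], "rot": [0, 0, 0], "jaw": 0.8},
    {"travel": [0, 0, 0], "rot": [0, 0, 0], "jaw": 0.75},
    {"travel": [0, 0, 0], "rot": [0, 0, 0], "jaw": 0.7},
    {"travel": [0, 0, 0], "rot": [0, 0, 0], "jaw": 0.7},
    {"travel": [0, -0.005, 0], "rot": [0, 0, 0], "jaw": 0.7}
  ]
}}

```text
t: 9.82
tool_pos: [0.5817, 0.1012, 0.0288]
tool_rot: [-1.57, 0.072, -0.071]
force: [-0.3, 0.2, 0.1]
finger_gap: 0.0257
```

>>> {"api": "carry_out", "payload": {
  "targets": [
    {"travel": [0, -0.015, 0], "rot": [0, 0, 0], "jaw": 0.7},
    {"travel": [0, -0.03, 0], "rot": [0, 0, 0], "jaw": 0.7},
    {"travel": [0, -0.02, 0], "rot": [0, 0, 0], "jaw": 0.7},
    {"travel": [0, 0, 0], "rot": [0, 0, 0], "jaw": 1},
    {"travel": [0, 0, 0], "rot": [0, 0, 0], "jaw": 1}
  ]
}}

```text
t: 10.45
tool_pos: [0.5819, 0.1012, 0.094]
tool_rot: [-1.57, 0.072, -0.071]
force: [-0.9, -0.1, -0.1]
finger_gap: 0.0004
```

```bash
python3 go.py .515 .1053 .094 -.091
python3 - <<'E'
from h import *
import pickle
im,c=snap("wrist","pics/rel.png"); pickle.dump(c,open("rel.pkl","wb"))
cv2.imwrite("pics/relc.png",cv2.resize(im[84:384,106:406],(600,600)))
E
```

```text
pos [0.5819 0.1012 0.094 ] th -0.0909 F [-0.92 -0.15 -0.12] gap 0.0004
travel [-0.067  0.    -0.002] rot [-0.      0.0001 -0.0002]
```

View pics/relc.png

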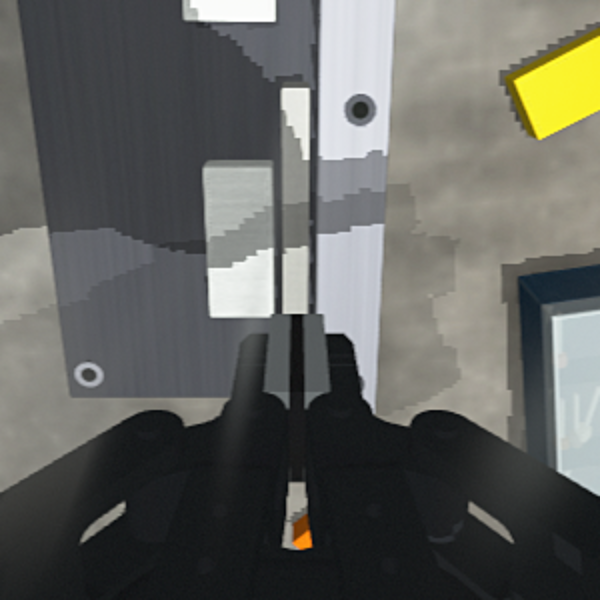

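The bar is free and standing in the gap alongside the coupon (coupon 205–275, bar 280–312, in crop px). I'll move behind the coupon, come down with the fingers shut, and push along tool x.

>>> {"api": "carry_out", "payload": {
  "targets": [
    {"travel": [-0.03, 0, 0], "rot": [0, 0, 0], "jaw": 1},
    {"travel": [-0.035, 0, 0], "rot": [0, 0, 0], "jaw": 1},
    {"travel": [0, 0.02, 0], "rot": [0, 0, 0], "jaw": 1},
    {"travel": [0, 0.02, 0], "rot": [0, 0, 0], "jaw": 1},
    {"travel": [0, 0, 0], "rot": [0, 0, 0], "jaw": 1}
  ]
}}

```text
t: 11.12
tool_pos: [0.5155, 0.1067, 0.052]
tool_rot: [-1.571, 0.075, -0.068]
force: [0.0, 0.1, 0.0]
finger_gap: 0.0001
```

>>> {"api": "carry_out", "payload": {
  "targets": [
    {"travel": [0, 0.015, 0], "rot": [0, 0, 0], "jaw": 1},
    {"travel": [0, 0.015, 0], "rot": [0, 0, 0], "jaw": 1},
    {"travel": [0, 0.0085, 0], "rot": [0, 0, 0], "jaw": 1},
    {"travel": [0, 0, 0], "rot": [0, 0, 0], "jaw": 1},
    {"travel": [0, 0, 0], "rot": [0, 0, 0], "jaw": 1}
  ]
}}

```text
t: 11.75
tool_pos: [0.5176, 0.1072, 0.0159]
tool_rot: [-1.569, 0.071, -0.072]
force: [0.2, -0.7, 0.1]
finger_gap: -0.0
```

```bash
python3 go.py .5172 .107 .015 -.091
python3 - <<'E'
from h import *
im,c=snap("wrist","pics/beh.png")
cv2.imwrite("pics/behc.png",cv2.resize(im[84:384,156:406],(500,600)))
E
```

```text
pos [0.5176 0.1072 0.0159] th -0.091 F [ 0.16 -0.67  0.11] gap -0.0
travel [-0.0004  0.0009 -0.0003] rot [-0.0002  0.      0.0003]
```

View pics/behc.png

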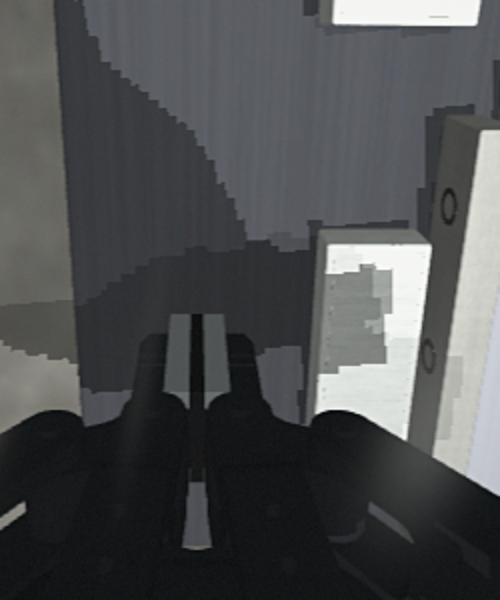

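The fingertips (163–231,315) are behind the coupon (315–430), lined up with its middle. I'll advance slowly and watch the force.

>>> {"api": "carry_out", "payload": {
  "targets": [
    {"travel": [0.003, 0, 0], "rot": [0, 0, 0], "jaw": 1},
    {"travel": [0.003, 0, 0], "rot": [0, 0, 0], "jaw": 1},
    {"travel": [0.003, 0, 0], "rot": [0, 0, 0], "jaw": 1},
    {"travel": [0.002, 0, 0], "rot": [0, 0, 0], "jaw": 1},
    {"travel": [0.002, 0, 0], "rot": [0, 0, 0], "jaw": 1}
  ]
}}

```text
t: 12.42
tool_pos: [0.5304, 0.1059, 0.0155]
tool_rot: [-1.57, 0.072, -0.071]
force: [0.3, -0.1, 0.2]
finger_gap: -0.0001
```

>>> {"api": "carry_out", "payload": {
  "targets": [
    {"travel": [0.001, 0, 0], "rot": [0, 0, 0], "jaw": 1},
    {"travel": [0.001, 0, 0], "rot": [0, 0, 0], "jaw": 1},
    {"travel": [0.001, 0, 0], "rot": [0, 0, 0], "jaw": 1},
    {"travel": [0.001, 0, 0], "rot": [0, 0, 0], "jaw": 1},
    {"travel": [0.001, 0, 0], "rot": [0, 0, 0], "jaw": 1}
  ]
}}

```text
t: 13.05
tool_pos: [0.5353, 0.1055, 0.0156]
tool_rot: [-1.57, 0.072, -0.071]
force: [-0.5, 0.0, 0.5]
finger_gap: -0.0001
```

```bash
python3 go.py .5172 .107 .015 -.091
python3 - <<'E'
from h import *
im,c=snap("wrist","pics/push1.png")
cv2.imwrite("pics/push1c.png",cv2.resize(im[84:384,156:406],(500,600)))
E
```

```text
pos [0.5353 0.1055 0.0156] th -0.091 F [-0.5   0.02  0.52] gap -0.0001
travel [-0.0182  0.0006 -0.0001] rot [-0.      0.     -0.0001]
```

View pics/push1c.png

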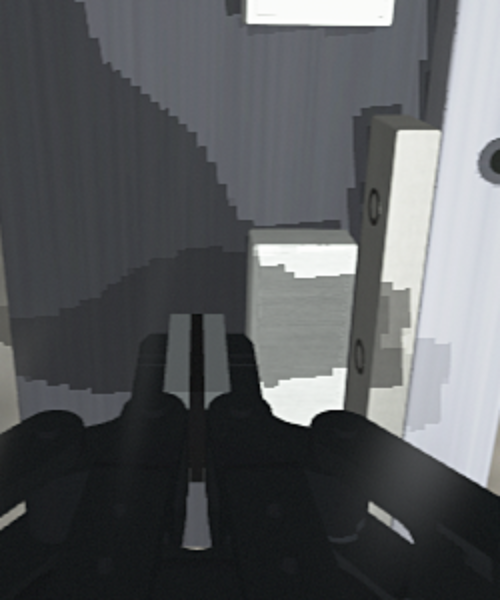

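The backing edge (257) is now at the coupon's rear edge (248–258), so I'm near contact. I'll keep going at 0.8 mm per row.

>>> {"api": "carry_out", "payload": {
  "targets": [
    {"travel": [0.0008, 0, 0], "rot": [0, 0, 0], "jaw": 1},
    {"travel": [0.0008, 0, 0], "rot": [0, 0, 0], "jaw": 1},
    {"travel": [0.0008, 0, 0], "rot": [0, 0, 0], "jaw": 1},
    {"travel": [0.0008, 0, 0], "rot": [0, 0, 0], "jaw": 1},
    {"travel": [0.0008, 0, 0], "rot": [0, 0, 0], "jaw": 1}
  ]
}}

```text
t: 13.72
tool_pos: [0.5393, 0.1052, 0.0156]
tool_rot: [-1.57, 0.071, -0.071]
force: [-0.5, 0.6, 0.6]
finger_gap: 0.0
```

>>> {"api": "carry_out", "payload": {
  "targets": [
    {"travel": [0.0005, 0, 0], "rot": [0, 0, 0], "jaw": 1},
    {"travel": [0.0005, 0, 0], "rot": [0, 0, 0], "jaw": 1},
    {"travel": [0.0005, 0, 0], "rot": [0, 0, 0], "jaw": 1},
    {"travel": [0, 0, 0], "rot": [0, 0, 0], "jaw": 1},
    {"travel": [0, 0, 0], "rot": [0, 0, 0], "jaw": 1}
  ]
}}

```text
t: 14.35
tool_pos: [0.5408, 0.105, 0.0156]
tool_rot: [-1.57, 0.071, -0.072]
force: [-0.3, -0.1, 1.2]
finger_gap: 0.0004
```

>>> {"api": "carry_out", "payload": {
  "targets": [
    {"travel": [0.0005, 0, 0], "rot": [0, 0, 0], "jaw": 1},
    {"travel": [0.0005, 0, 0], "rot": [0, 0, 0], "jaw": 1},
    {"travel": [0.0004, 0, 0], "rot": [0, 0, 0], "jaw": 1},
    {"travel": [0, 0, 0], "rot": [0, 0, 0], "jaw": 1},
    {"travel": [0, 0, 0], "rot": [0, 0, 0], "jaw": 1}
  ]
}}

```text
t: 14.98
tool_pos: [0.5422, 0.105, 0.0156]
tool_rot: [-1.569, 0.071, -0.071]
force: [-1.2, 0.1, 2.7]
finger_gap: -0.0001
```

Run:
```python
from h import *
im,c=snap("wrist","pics/push2.png")
s=observe();print(s["force"],s["tool_pos"])
g=im.min(2)
for y in(200,215,230,245): print(y,g[y,270:385].tolist())
```

```text
[-2.06258201 -0.29180398  1.87145903] [0.54216453 0.10488924 0.01561042]
200 [61, 63, 59, 71, 102, 121, 120, 118, 117, 117, 117, 118, 117, 119, 118, 118, 117, 118, 117, 119, 119, 118, 119, 117, 119, 118, 117, 118, 119, 117, 117, 117, 118, 117, 116, 117, 116, 117, 116, 115, 119, 118, 117, 118, 118, 118, 120, 120, 120, 119, 121, 119, 123, 101, 71, 74, 77, 77, 75, 77, 76, 74, 62, 151, 229, 234, 230, 230, 230, 228, 227, 226, 225, 227, 225, 222, 225, 226, 223, 223, 224, 225, 227, 229, 160, 113, 179, 211, 222, 221, 222, 222, 222, 220, 218, 216, 217, 218, 218, 220, 219, 220, 220, 219, 218, 216, 218, 216, 217, 214, 213, 210, 210, 210, 212]
215 [50, 51, 53, 87, 105, 144, 185, 164, 135, 137, 139, 140, 138, 139, 138, 139, 139, 131, 227, 255, 255, 255, 220, 120, 124, 117, 210, 248, 244, 243, 243, 242, 242, 243, 243, 243, 244, 244, 242, 242, 242, 242, 241, 240, 240, 240, 241, 240, 239, 239, 240, 240, 241, 246, 255, 233, 111, 79, 71, 73, 70, 87, 192, 238, 234, 231, 232, 230, 230, 230, 217, 197, 196, 197, 214, 225, 223, 224, 225, 223, 224, 232, 180, 103, 162, 206, 222, 220, 221, 222, 220, 220, 218,
[... 550 characters left out ...]
, 221, 219, 219, 217, 219, 219, 220, 220, 219, 218, 217, 216, 218, 218, 216, 215, 215, 212, 212, 210, 212, 213, 214, 213, 213, 216]
245 [50, 46, 71, 94, 125, 148, 154, 153, 147, 146, 143, 140, 141, 142, 143, 142, 142, 140, 142, 142, 144, 144, 143, 140, 139, 140, 140, 142, 141, 142, 141, 142, 143, 141, 140, 139, 139, 139, 139, 141, 139, 141, 141, 142, 139, 140, 140, 138, 137, 138, 141, 145, 143, 152, 122, 68, 76, 76, 73, 91, 108, 112, 109, 110, 110, 110, 110, 110, 110, 107, 105, 105, 105, 106, 107, 108, 108, 105, 106, 91, 94, 165, 217, 223, 222, 222, 221, 220, 219, 219, 218, 218, 219, 219, 219, 220, 219, 216, 216, 216, 217, 216, 215, 214, 212, 210, 210, 210, 214, 213, 214, 212, 214, 217, 216]
```

>>> {"api": "carry_out", "payload": {
  "targets": [
    {"travel": [0.0003, 0, 0], "rot": [0, 0, 0], "jaw": 1},
    {"travel": [0.0003, 0, 0], "rot": [0, 0, 0], "jaw": 1},
    {"travel": [0, 0, 0], "rot": [0, 0, 0], "jaw": 1},
    {"travel": [0, 0, 0], "rot": [0, 0, 0], "jaw": 1},
    {"travel": [0, 0, 0], "rot": [0, 0, 0], "jaw": 1}
  ]
}}

```text
t: 15.65
tool_pos: [0.5427, 0.1048, 0.0156]
tool_rot: [-1.57, 0.071, -0.071]
force: [-2.8, 0.7, 3.6]
finger_gap: 0.0001
```

>>> {"api": "carry_out", "payload": {
  "targets": [
    {"travel": [0.0003, 0, 0], "rot": [0, 0, 0], "jaw": 1},
    {"travel": [0, 0, 0], "rot": [0, 0, 0], "jaw": 1},
    {"travel": [0, 0, 0], "rot": [0, 0, 0], "jaw": 1},
    {"travel": [0, 0, 0], "rot": [0, 0, 0], "jaw": 1},
    {"travel": [0, 0, 0], "rot": [0, 0, 0], "jaw": 1}
  ]
}}

```text
t: 16.27
tool_pos: [0.543, 0.1048, 0.0156]
tool_rot: [-1.57, 0.072, -0.071]
force: [-2.7, 0.2, 4.5]
finger_gap: 0.0001
```

Fz is climbing along with Fx, so the upper edge of the finger's backing is probably riding on the coupon's top edge. I'll back off 3 mm, lower 3.5 mm and push again for a square contact.

>>> {"api": "carry_out", "payload": {
  "targets": [
    {"travel": [-0.002, 0, 0], "rot": [0, 0, 0], "jaw": 1},
    {"travel": [-0.001, 0, 0], "rot": [0, 0, 0], "jaw": 1},
    {"travel": [0, 0.0018, 0], "rot": [0, 0, 0], "jaw": 1},
    {"travel": [0, 0.0017, 0], "rot": [0, 0, 0], "jaw": 1},
    {"travel": [0, 0, 0], "rot": [0, 0, 0], "jaw": 1}
  ]
}}

```text
t: 16.9
tool_pos: [0.5425, 0.1049, 0.015]
tool_rot: [-1.569, 0.068, -0.076]
force: [-4.5, -2.8, 23.1]
finger_gap: 0.0001
```

```bash
python3 go.py .5172 .107 .012 -.091;python3 - <<'E'
from h import *
im,c=snap("wrist","pics/push3.png"); im2,_=snap("side","pics/side2.png")
a=cv2.resize(im[94:294,206:406],(600,600),interpolation=cv2.INTER_CUBIC); b=cv2.resize(im2[167:267,187:220+0],(198,600),interpolation=cv2.INTER_CUBIC)
cv2.imwrite("pics/push3c.png",a)
E
```

```text
pos [0.5425 0.1049 0.015 ] th -0.0917 F [-4.51 -2.81 23.15] gap 0.0001
travel [-0.0254  0.0029 -0.0002] rot [-0.0011 -0.0007  0.0049]
```

View pics/push3c.png

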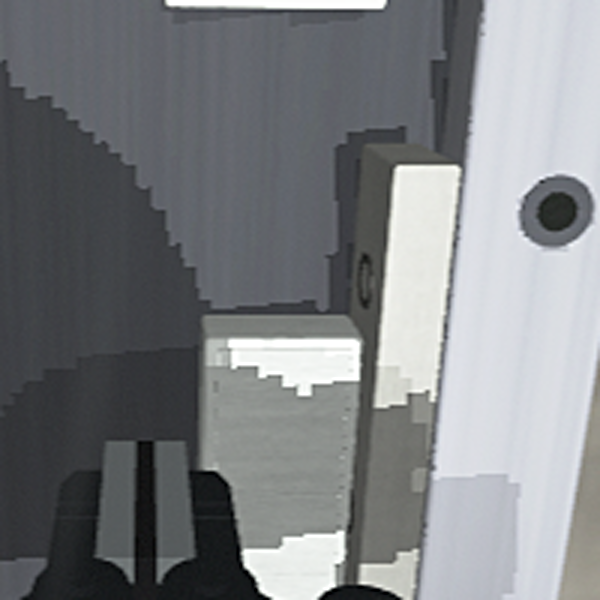

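The finger backing overlaps the coupon's top (finger edge at 235, coupon edge at 205) and Fz is 23 N. The outer knuckle is bearing down on it. I'll lift straight up and clear.

>>> {"api": "carry_out", "payload": {
  "targets": [
    {"travel": [0, -0.002, 0], "rot": [0, 0, 0], "jaw": 1},
    {"travel": [0, -0.003, 0], "rot": [0, 0, 0], "jaw": 1},
    {"travel": [0, -0.005, 0], "rot": [0, 0, 0], "jaw": 1},
    {"travel": [0, -0.005, 0], "rot": [0, 0, 0], "jaw": 1},
    {"travel": [0, 0, 0], "rot": [0, 0, 0], "jaw": 1}
  ]
}}

```text
t: 17.62
tool_pos: [0.5403, 0.1052, 0.0275]
tool_rot: [-1.569, 0.071, -0.072]
force: [-1.0, -0.4, 0.4]
finger_gap: -0.0003
```

```bash
python3 go.py .52 .107 .03 -.091
```

```text
pos [0.5403 0.1052 0.0275] th -0.0909 F [-0.99 -0.44  0.44] gap -0.0003
travel [-0.0204 -0.0026 -0.    ] rot [-0.0003  0.0001  0.0005]
```

Clear. The finger backs are ledged, so pushing with them can't work on a 12 mm coupon. I'll turn the tool by +90° about its axis and push with the flat 22 mm sides of the fingertips (push direction = tool +z, with the camera then looking from the fence side).

>>> {"api": "carry_out", "payload": {
  "targets": [
    {"travel": [-0.015, -0.02, 0], "rot": [0, 0, 0], "jaw": 1},
    {"travel": [-0.011, -0.02, 0], "rot": [0, 0, 0], "jaw": 1},
    {"travel": [0, 0, 0], "rot": [0, 0.171, 0], "jaw": 1},
    {"travel": [0, 0, 0], "rot": [0, 0.175, 0], "jaw": 1},
    {"travel": [0, 0, 0], "rot": [0, 0.175, 0], "jaw": 1}
  ]
}}

```text
t: 18.25
tool_pos: [0.514, 0.1074, 0.067]
tool_rot: [-1.516, 0.484, -0.484]
force: [0.5, -0.3, -0.5]
finger_gap: -0.0001
```

>>> {"api": "carry_out", "payload": {
  "targets": [
    {"travel": [0, 0, 0], "rot": [0, 0.175, 0], "jaw": 1},
    {"travel": [0, 0, 0], "rot": [0, 0.175, 0], "jaw": 1},
    {"travel": [0, 0, 0], "rot": [0, 0.175, 0], "jaw": 1},
    {"travel": [0, 0, 0], "rot": [0, 0.175, 0], "jaw": 1},
    {"travel": [0, 0, 0], "rot": [0, 0.175, 0], "jaw": 1}
  ]
}}

```text
t: 18.88
tool_pos: [0.514, 0.1074, 0.0669]
tool_rot: [-1.246, 1.152, -1.151]
force: [-0.1, 0.4, -0.1]
finger_gap: 0.0001
```

>>> {"api": "carry_out", "payload": {
  "targets": [
    {"travel": [0, 0, 0], "rot": [0, 0.175, 0], "jaw": 1},
    {"travel": [0, 0, 0], "rot": [0, 0, 0], "jaw": 1},
    {"travel": [0, 0, 0], "rot": [0, 0, 0], "jaw": 1},
    {"travel": [0, 0, 0], "rot": [0, 0, 0], "jaw": 1},
    {"travel": [0, 0, 0], "rot": [0, 0, 0], "jaw": 1}
  ]
}}

```text
t: 19.5
tool_pos: [0.5142, 0.1074, 0.0671]
tool_rot: [-1.165, 1.275, -1.275]
force: [0.7, -0.4, 0.2]
finger_gap: -0.0002
```

```bash
python3 go.py .5172 .107 .014 -1.662
python3 - <<'E'
from h import *
import pickle
im,c=snap("wrist","pics/rot.png"); pickle.dump(c,open("rot.pkl","wb")); print(np.round(observe()["joints"],2))
cv2.imwrite("pics/rotc.png",cv2.resize(im,(800,600)))
E
```

```text
pos [0.5142 0.1074 0.0671] th -1.661 F [ 0.67 -0.37  0.22] gap -0.0002
travel [0.0001 0.0531 0.003 ] rot [ 0.0001  0.001  -0.0001]
[-0.48  0.32  0.25  1.86 -0.1   0.98 -1.85]
```

I've used up the picture views, so from here I'll measure numerically.

```bash
cat > meas.py <<'E'
from h import *
import pickle,sys
im=cv2.imread(f"pics/{sys.argv[1]}.png"); c=pickle.load(open(f"{sys.argv[1]}.pkl","rb")); g=cv2.GaussianBlur(im.min(2),(1,3),0)
# jig frame: u along normal to fence, v along fence, origin coupon centre measured first
th=-.091; n=np.array([np.cos(th),np.sin(th)]); t=np.array([-n[1],n[0]]); o=np.array([.562,.1029])
def px(u,v,z):
    p=np.array([*(o+u*n+v*t),z])-np.array(c["origin"]); q=R.from_rotvec(c["rotation"]).inv().apply(p); K=np.array(c["camera_matrix"]); k=K@np.array([q[0],-q[1],-q[2]]); return k[:2]/k[2]
us=np.arange(-.02,.06,.0003)
for v in map(float,sys.argv[2:]):
    P=np.array([px(u,v,.022) for u in us],np.float32); pr=cv2.remap(im.min(2),P[:,:1],P[:,1:],1)[:,0].astype(int)
    d=np.diff(pr); k=[i for i in range(len(d)) if abs(d[i])>=12 and abs(d[i])==abs(d[max(i-3,0):i+4]).max()]
    print("v",v,[(round(1000*(us[i]+.00015),1),int(pr[max(i-3,0)]),int(pr[min(i+4,len(pr)-1)])) for i in k])
E
python3 meas.py rot -.05 -.025 -.015 0 .015 .025 .05
```

```text
v -0.05 [(np.float64(15.0), 33, 223), (np.float64(24.0), 221, 93), (np.float64(26.4), 99, 49), (np.float64(27.9), 58, 233), (np.float64(52.5), 230, 119)]
v -0.025 [(np.float64(-9.3), 86, 244), (np.float64(14.4), 224, 228), (np.float64(24.0), 224, 92), (np.float64(27.9), 104, 231), (np.float64(52.5), 234, 144)]
v -0.015 [(np.float64(-9.3), 84, 244), (np.float64(13.2), 252, 164), (np.float64(15.0), 189, 221), (np.float64(24.0), 221, 93), (np.float64(27.9), 59, 230), (np.float64(52.5), 234, 135)]
v 0.0 [(np.float64(-9.3), 86, 228), (np.float64(-8.1), 228, 240), (np.float64(14.7), 221, 220), (np.float64(24.0), 220, 96), (np.float64(26.1), 96, 65), (np.float64(27.9), 68, 226), (np.float64(52.5), 234, 142)]
v 0.015 [(np.float64(-9.6), 87, 244), (np.float64(-9.3), 84, 243), (np.float64(14.7), 224, 222), (np.float64(24.6), 225, 98), (np.float64(26.1), 93, 56), (np.float64(28.2), 56, 229), (np.float64(28.5), 51, 228), (np.float64(52.2), 227, 129), (np.float64(52.5), 233, 132)]
v 0.025 [(np.float64(-9.6), 98, 255), (np.float64(-9.3), 95, 253), (np.float64(13.5), 251, 236), (np.float64(24.6), 232, 93), (np.float64(26.7), 93, 62), (np.float64(28.5), 50, 227), (np.float64(52.2), 227, 139), (np.float64(52.5), 230, 141)]
v 0.05 [(np.float64(12.9), 99, 56), (np.float64(14.7), 61, 220), (np.float64(24.6), 223, 89), (np.float64(28.5), 56, 224), (np.float64(37.2), 228, 105), (np.float64(39.3), 105, 42), (np.float64(45.0), 44, 107), (np.float64(47.7), 102, 223), (np.float64(52.2), 222, 145)]
```

The coupon and bar are aligned and in contact with each other. The coupon has moved about 3 mm, and about 2.8 mm is left to the fence. I'll lower the tool and advance along tool z.

>>> {"api": "carry_out", "payload": {
  "targets": [
    {"travel": [0, 0.015, 0], "rot": [0, 0, 0], "jaw": 1},
    {"travel": [0, 0.018, 0], "rot": [0, 0, 0], "jaw": 1},
    {"travel": [0, 0.013, 0.005], "rot": [0, 0, 0], "jaw": 1},
    {"travel": [0, 0.007, 0.008], "rot": [0, 0, 0], "jaw": 1},
    {"travel": [0, 0, 0.006], "rot": [0, 0, 0], "jaw": 1}
  ]
}}

```text
t: 20.18
tool_pos: [0.5336, 0.1054, 0.0135]
tool_rot: [-1.165, 1.276, -1.276]
force: [0.7, 0.1, -0.3]
finger_gap: 0.0006
```

>>> {"api": "carry_out", "payload": {
  "targets": [
    {"travel": [0, 0, 0.001], "rot": [0, 0, 0], "jaw": 1},
    {"travel": [0, 0, 0.001], "rot": [0, 0, 0], "jaw": 1},
    {"travel": [0, 0, 0.001], "rot": [0, 0, 0], "jaw": 1},
    {"travel": [0, 0, 0.001], "rot": [0, 0, 0], "jaw": 1},
    {"travel": [0, 0, 0.001], "rot": [0, 0, 0], "jaw": 1}
  ]
}}

```text
t: 20.8
tool_pos: [0.5381, 0.1053, 0.0142]
tool_rot: [-1.165, 1.276, -1.276]
force: [-0.0, 0.0, -0.6]
finger_gap: -0.0001
```

>>> {"api": "carry_out", "payload": {
  "targets": [
    {"travel": [0, 0, 0.001], "rot": [0, 0, 0], "jaw": 1},
    {"travel": [0, 0, 0.001], "rot": [0, 0, 0], "jaw": 1},
    {"travel": [0, 0, 0.0005], "rot": [0, 0, 0], "jaw": 1},
    {"travel": [0, 0, 0], "rot": [0, 0, 0], "jaw": 1},
    {"travel": [0, 0, 0], "rot": [0, 0, 0], "jaw": 1}
  ]
}}

```text
t: 21.42
tool_pos: [0.5405, 0.105, 0.0141]
tool_rot: [-1.165, 1.276, -1.276]
force: [-0.7, 0.1, -0.5]
finger_gap: -0.0
```

```bash
sed -i 's/^print("travel"/print("uTCP",((p[:2]-np.array([.562,.1029]))@np.array([.99586,-.09087])).round(4));print("travel"/' go.py; python3 go.py .5172 .107 .014 -1.662; python3 -c "
from h import *;import pickle
im,c=snap('wrist','pics/w4.png');pickle.dump(c,open('w4.pkl','wb'))"; python3 meas.py w4 -.025 -.015  .015 .025 .05
```

```text
pos [0.5405 0.105  0.0141] th -1.662 F [-0.68  0.07 -0.52] gap -0.0
uTCP -0.0216
travel [ 0.0002  0.0001 -0.0234] rot [ 0.0001  0.     -0.0001]
v -0.025 [(np.float64(-11.7), 52, 92), (np.float64(-9.0), 87, 248), (np.float64(12.9), 236, 201), (np.float64(22.5), 196, 102), (np.float64(28.5), 102, 204), (np.float64(33.9), 201, 224), (np.float64(53.1), 228, 103)]
v -0.015 [(np.float64(-9.0), 46, 248), (np.float64(12.9), 239, 196), (np.float64(23.1), 193, 104), (np.float64(28.5), 102, 206), (np.float64(31.2), 205, 226), (np.float64(53.1), 229, 109), (np.float64(54.3), 99, 142)]
v 0.015 [(np.float64(-9.0), 61, 156), (np.float64(-5.7), 149, 219), (np.float64(-4.2), 220, 237), (np.float64(12.9), 233, 195), (np.float64(23.1), 189, 106), (np.float64(28.5), 101, 230), (np.float64(53.1), 228, 104), (np.float64(54.3), 97, 143)]
v 0.025 [(np.float64(-9.0), 51, 151), (np.float64(-6.9), 151, 200), (np.float64(-4.8), 200, 240), (np.float64(12.9), 235, 192), (np.float64(13.2), 236, 194), (np.float64(23.1), 200, 106), (np.float64(28.5), 101, 228), (np.float64(53.1), 227, 106), (np.float64(54.3), 97, 150)]
v 0.05 [(np.float64(-13.2), 74, 104), (np.float64(12.9), 115, 217), (np.float64(23.1), 221, 117), (np.float64(28.5), 112, 223), (np.float64(36.9), 224, 106), (np.float64(39.6), 112, 59), (np.float64(45.6), 55, 109), (np.float64(48.0), 109, 222), (np.float64(53.1), 224, 104), (np.float64(54.3), 90, 160)]
```

>>> {"api": "carry_out", "payload": {
  "targets": [
    {"travel": [0, 0, 0.0006], "rot": [0, 0, 0], "jaw": 1},
    {"travel": [0, 0, 0.0006], "rot": [0, 0, 0], "jaw": 1},
    {"travel": [0, 0, 0.0006], "rot": [0, 0, 0], "jaw": 1},
    {"travel": [0, 0, 0.0006], "rot": [0, 0, 0], "jaw": 1},
    {"travel": [0, 0, 0.0004], "rot": [0, 0, 0], "jaw": 1}
  ]
}}

```text
t: 22.1
tool_pos: [0.5433, 0.1048, 0.014]
tool_rot: [-1.165, 1.276, -1.276]
force: [-1.1, -0.2, 0.2]
finger_gap: 0.0001
```

>>> {"api": "carry_out", "payload": {
  "targets": [
    {"travel": [0, 0, 0.0003], "rot": [0, 0, 0], "jaw": 1},
    {"travel": [0, 0, 0.0003], "rot": [0, 0, 0], "jaw": 1},
    {"travel": [0, 0, 0], "rot": [0, 0, 0], "jaw": 1},
    {"travel": [0, 0, 0], "rot": [0, 0, 0], "jaw": 1},
    {"travel": [0, 0, 0], "rot": [0, 0, 0], "jaw": 1}
  ]
}}

```text
t: 22.72
tool_pos: [0.544, 0.1047, 0.0141]
tool_rot: [-1.165, 1.276, -1.276]
force: [-1.0, -0.7, 0.3]
finger_gap: -0.0001
```

>>> {"api": "carry_out", "payload": {
  "targets": [
    {"travel": [0, 0, 0.0003], "rot": [0, 0, 0], "jaw": 1},
    {"travel": [0, 0, 0.0002], "rot": [0, 0, 0], "jaw": 1},
    {"travel": [0, 0, 0], "rot": [0, 0, 0], "jaw": 1},
    {"travel": [0, 0, 0], "rot": [0, 0, 0], "jaw": 1},
    {"travel": [0, 0, 0], "rot": [0, 0, 0], "jaw": 1}
  ]
}}

```text
t: 23.35
tool_pos: [0.5441, 0.1047, 0.014]
tool_rot: [-1.165, 1.276, -1.276]
force: [-5.2, -0.1, 1.2]
finger_gap: -0.0001
```

```bash
python3 go.py .5172 .107 .014 -1.662; python3 -c "
from h import *;import pickle
im,c=snap('wrist','pics/w5.png');pickle.dump(c,open('w5.pkl','wb'))"; python3 meas.py w5 -.025 -.015  .015 .025
```

```text
pos [0.5441 0.1047 0.014 ] th -1.6619 F [-5.19 -0.15  1.22] gap -0.0001
uTCP -0.018
travel [ 0.0002  0.     -0.027 ] rot [0.0006 0.0001 0.    ]
v -0.025 [(np.float64(-8.1), 52, 91), (np.float64(-5.7), 88, 246), (np.float64(15.9), 236, 201), (np.float64(25.8), 197, 103), (np.float64(29.1), 94, 202), (np.float64(38.1), 200, 224), (np.float64(52.8), 230, 74), (np.float64(54.6), 108, 133), (np.float64(55.8), 129, 151)]
v -0.015 [(np.float64(-18.0), 30, 44), (np.float64(-7.5), 53, 88), (np.float64(-5.4), 88, 244), (np.float64(15.6), 240, 196), (np.float64(25.8), 192, 94), (np.float64(28.5), 105, 206), (np.float64(34.8), 200, 225), (np.float64(52.8), 230, 73), (np.float64(54.6), 110, 142)]
v 0.015 [(np.float64(-5.4), 60, 153), (np.float64(-1.5), 145, 236), (np.float64(16.2), 234, 195), (np.float64(25.8), 187, 107), (np.float64(28.5), 106, 205), (np.float64(32.1), 206, 224), (np.float64(52.8), 230, 76), (np.float64(54.6), 112, 146)]
v 0.025 [(np.float64(-5.4), 48, 150), (np.float64(-2.7), 165, 252), (np.float64(16.2), 235, 195), (np.float64(25.8), 197, 103), (np.float64(26.1), 197, 105), (np.float64(28.5), 107, 227), (np.float64(52.8), 228, 78), (np.float64(54.6), 111, 152)]
```

Contact is stiff now: a 0.5 mm command gave 0.1 mm of motion and −5 N. I'll raise the push to about 15 N.

>>> {"api": "carry_out", "payload": {
  "targets": [
    {"travel": [0, 0, 0.0003], "rot": [0, 0, 0], "jaw": 1},
    {"travel": [0, 0, 0.0002], "rot": [0, 0, 0], "jaw": 1},
    {"travel": [0, 0, 0], "rot": [0, 0, 0], "jaw": 1},
    {"travel": [0, 0, 0], "rot": [0, 0, 0], "jaw": 1},
    {"travel": [0, 0, 0], "rot": [0, 0, 0], "jaw": 1}
  ]
}}

```text
t: 24.02
tool_pos: [0.5442, 0.1047, 0.014]
tool_rot: [-1.166, 1.277, -1.275]
force: [-6.6, 0.4, 4.0]
finger_gap: 0.0
```

>>> {"api": "carry_out", "payload": {
  "targets": [
    {"travel": [0, 0, 0.0003], "rot": [0, 0, 0], "jaw": 1},
    {"travel": [0, 0, 0], "rot": [0, 0, 0], "jaw": 1},
    {"travel": [0, 0, 0], "rot": [0, 0, 0], "jaw": 1},
    {"travel": [0, 0, 0], "rot": [0, 0, 0], "jaw": 1},
    {"travel": [0, 0, 0], "rot": [0, 0, 0], "jaw": 1}
  ]
}}

```text
t: 24.65
tool_pos: [0.5442, 0.1047, 0.0139]
tool_rot: [-1.166, 1.277, -1.275]
force: [-8.2, 0.8, 5.7]
finger_gap: -0.0003
```

>>> {"api": "carry_out", "payload": {
  "targets": [
    {"travel": [0, -0.0003, 0.0003], "rot": [0, 0, 0], "jaw": 1},
    {"travel": [0, -0.0002, 0.0003], "rot": [0, 0, 0], "jaw": 1},
    {"travel": [0, 0, 0], "rot": [0, 0, 0], "jaw": 1},
    {"travel": [0, 0, 0], "rot": [0, 0, 0], "jaw": 1},
    {"travel": [0, 0, 0], "rot": [0, 0, 0], "jaw": 1}
  ]
}}

```text
t: 25.28
tool_pos: [0.5442, 0.1047, 0.014]
tool_rot: [-1.168, 1.278, -1.274]
force: [-8.0, 0.1, 3.0]
finger_gap: -0.0002
```

```bash
python3 go.py .5172 .107 .014 -1.662; python3 -c "
from h import *;import pickle
im,c=snap('wrist','pics/w6.png');pickle.dump(c,open('w6.pkl','wb'))"; python3 meas.py w6 -.05 -.025 -.015  .015 .025 .05
```

```text
pos [0.5442 0.1047 0.014 ] th -1.6616 F [-7.99  0.09  3.03] gap -0.0002
uTCP -0.0179
travel [ 0.0001  0.0001 -0.0271] rot [0.0034 0.0004 0.0004]
v -0.05 [(np.float64(16.2), 89, 197), (np.float64(25.8), 189, 91), (np.float64(28.8), 101, 201), (np.float64(48.0), 206, 225), (np.float64(52.8), 227, 77), (np.float64(54.6), 103, 128)]
v -0.025 [(np.float64(-7.8), 51, 88), (np.float64(-5.7), 88, 247), (np.float64(15.9), 238, 203), (np.float64(25.8), 197, 102), (np.float64(28.8), 102, 203), (np.float64(38.1), 202, 224), (np.float64(53.1), 231, 43), (np.float64(54.6), 110, 135)]
v -0.015 [(np.float64(-18.0), 29, 44), (np.float64(-5.7), 52, 249), (np.float64(15.9), 241, 197), (np.float64(25.8), 195, 97), (np.float64(28.8), 104, 204), (np.float64(35.1), 203, 227), (np.float64(53.1), 230, 38), (np.float64(54.6), 111, 144)]
v 0.015 [(np.float64(-5.7), 64, 154), (np.float64(-1.5), 146, 242), (np.float64(16.2), 235, 196), (np.float64(25.8), 187, 108), (np.float64(28.8), 105, 206), (np.float64(32.4), 206, 223), (np.float64(53.1), 231, 59), (np.float64(54.6), 110, 146)]
v 0.025 [(np.float64(-5.4), 51, 149), (np.float64(-5.1), 46, 154), (np.float64(-3.6), 155, 188), (np.float64(-0.9), 185, 252), (np.float64(15.9), 235, 194), (np.float64(16.2), 236, 194), (np.float64(25.8), 197, 104), (np.float64(28.8), 105, 223), (np.float64(53.1), 229, 60), (np.float64(54.6), 108, 153)]
v 0.05 [(np.float64(16.2), 113, 215), (np.float64(25.8), 218, 119), (np.float64(29.1), 113, 224), (np.float64(37.2), 225, 113), (np.float64(39.6), 114, 63), (np.float64(45.6), 58, 109), (np.float64(48.0), 109, 223), (np.float64(53.1), 225, 58), (np.float64(54.6), 109, 160)]
```

Run:
```python
import pickle,numpy as np
for f in("w4","w6"):
    c=pickle.load(open(f+".pkl","rb")); o=np.array(c["origin"]); u=1000*((o[:2]-[.562,.1029])@[.99586,-.09087]); z=1000*o[2]
    for a in((12.9,23.1) if f=="w4" else (16.0,25.8)): print(f,"camu",u.round(1),z.round(1),"bar edge at z30:",(a+(u-a)*8/(z-22)).round(2))
```

```text
w4 camu 60.7 155.4 bar edge at z30: 15.76
w4 camu 60.7 155.4 bar edge at z30: 25.35
w6 camu 64.8 155.1 bar edge at z30: 18.93
w6 camu 64.8 155.1 bar edge at z30: 28.14
```

>>> {"api": "carry_out", "payload": {
  "targets": [
    {"travel": [0, -0.0003, 0.0005], "rot": [0, 0, 0], "jaw": 1},
    {"travel": [0, -0.0002, 0.0004], "rot": [0, 0, 0], "jaw": 1},
    {"travel": [0, 0, 0], "rot": [0, 0, 0], "jaw": 1},
    {"travel": [0, 0, 0], "rot": [0, 0, 0], "jaw": 1},
    {"travel": [0, 0, 0], "rot": [0, 0, 0], "jaw": 1}
  ]
}}

```text
t: 25.95
tool_pos: [0.5442, 0.1047, 0.014]
tool_rot: [-1.169, 1.279, -1.274]
force: [-9.9, 0.2, 2.6]
finger_gap: -0.0001
```

>>> {"api": "carry_out", "payload": {
  "targets": [
    {"travel": [0, -0.0002, 0.0004], "rot": [0, 0, 0], "jaw": 1},
    {"travel": [0, -0.0002, 0.0004], "rot": [0, 0, 0], "jaw": 1},
    {"travel": [0, -0.0002, 0.0004], "rot": [0, 0, 0], "jaw": 1},
    {"travel": [0, 0, 0], "rot": [0, 0, 0], "jaw": 1},
    {"travel": [0, 0, 0], "rot": [0, 0, 0], "jaw": 1}
  ]
}}

```text
t: 26.58
tool_pos: [0.5443, 0.1047, 0.0141]
tool_rot: [-1.171, 1.281, -1.273]
force: [-12.3, 1.0, 1.0]
finger_gap: 0.0002
```

>>> {"api": "carry_out", "payload": {
  "targets": [
    {"travel": [0, 0, 0.0003], "rot": [0, 0, 0], "jaw": 1},
    {"travel": [0, 0, 0.0003], "rot": [0, 0, 0], "jaw": 1},
    {"travel": [0, 0, 0], "rot": [0, 0, 0], "jaw": 1},
    {"travel": [0, 0, 0], "rot": [0, 0, 0], "jaw": 1},
    {"travel": [0, 0, 0], "rot": [0, 0, 0], "jaw": 1}
  ]
}}

```text
t: 27.2
tool_pos: [0.5443, 0.1047, 0.014]
tool_rot: [-1.172, 1.281, -1.272]
force: [-14.7, 1.2, 5.3]
finger_gap: -0.0003
```

```bash
python3 go.py .5172 .107 .014 -1.662; python3 -c "
from h import *;import pickle
im,c=snap('wrist','pics/w7.png');pickle.dump(c,open('w7.pkl','wb'))
im,c=snap('scene','pics/w8.png');pickle.dump(c,open('w8.pkl','wb'))
im2=cv2.imread('pics/scene0.png');d=cv2.absdiff(im,im2).max(2)
for n,(x,y) in dict(v=(345,250),b=(339,285),l=(303,292),c0=(199,139)).items(): print(n,d[y-12:y+13,x-12:x+13].mean().round(1))"; python3 meas.py w7 -.05 -.025  .025 .05
```

```text
pos [0.5443 0.1047 0.014 ] th -1.661 F [-14.67   1.23   5.29] gap -0.0003
uTCP -0.0178
travel [ 0.0001  0.0003 -0.0272] rot [0.0084 0.001  0.0011]
v 3.5
b 3.6
l 4.3
c0 52.4
v -0.05 [(np.float64(16.2), 90, 196), (np.float64(26.1), 191, 99), (np.float64(28.5), 102, 202), (np.float64(50.1), 199, 224), (np.float64(52.8), 227, 89), (np.float64(54.6), 104, 129)]
v -0.025 [(np.float64(-7.8), 52, 89), (np.float64(-5.7), 89, 245), (np.float64(15.9), 237, 201), (np.float64(25.8), 197, 104), (np.float64(26.1), 197, 104), (np.float64(28.8), 102, 204), (np.float64(40.2), 201, 224), (np.float64(52.8), 230, 104), (np.float64(54.0), 138, 133)]
v 0.025 [(np.float64(-5.7), 53, 157), (np.float64(-0.9), 161, 253), (np.float64(15.9), 236, 195), (np.float64(26.1), 200, 105), (np.float64(28.8), 107, 226), (np.float64(33.3), 216, 226), (np.float64(54.9), 104, 151)]
v 0.05 [(np.float64(-9.3), 74, 106), (np.float64(16.5), 112, 215), (np.float64(26.1), 221, 120), (np.float64(28.8), 115, 225), (np.float64(36.9), 224, 110), (np.float64(39.6), 111, 64), (np.float64(45.6), 59, 109), (np.float64(48.3), 106, 222), (np.float64(53.1), 226, 68), (np.float64(54.9), 101, 159)]
```

The push is steady at about 14.7 N with no further motion, and the bystanders are unchanged. The coupon_0 patch in the scene view is probably hidden by the arm, so I'll check that coupon with another view before handing in.

Run:
```python
from h import *
import pickle
def blobs(im,c,n):
  for t in(120,150,175):
    nn,l,st,ce=cv2.connectedComponentsWithStats((im.min(2)>t).astype(np.uint8))
    for i in range(1,nn):
        ct=max(cv2.findContours((l==i).astype(np.uint8),0,cv2.CHAIN_APPROX_NONE)[0],key=cv2.contourArea)[:,0]
        w=cast(n,ct+.5,.026,c)[:,:2].astype(np.float32); r=cv2.minAreaRect(w)
        if st[i,4]>30 and np.hypot(*(np.array(r[0])-[.571,.204]))<.03: print(n,t,st[i],np.round(r[0],4),np.round(r[1],4),round(r[2],1))
blobs(cv2.imread("pics/jig.png"),pickle.load(open("jig.pkl","rb")),"wrist")
blobs(cv2.imread("pics/w7.png"),pickle.load(open("w7.pkl","rb")),"wrist")
for f in("side0","side2"): blobs(cv2.imread(f"pics/{f}.png"),get_calibration("side"),"side")
im,c=snap("side","pics/side3.png"); blobs(im,c,"side")
```

```text
wrist 120 [ 230   89   32   46 1204] [0.5708 0.2041] [0.045  0.0309] 84.1
wrist 150 [ 230   89   31   45 1178] [0.5709 0.204 ] [0.0447 0.0303] 84.0
wrist 175 [ 230   90   31   44 1151] [0.5709 0.204 ] [0.0446 0.0299] 83.8
wrist 120 [   0  198   96   69 6066] [0.5726 0.1983] [0.0497 0.0353] 83.1
wrist 120 [ 88 240   9  17  44] [0.5632 0.1794] [0.0038 0.0081] 64.8
wrist 150 [   0  209   90   58 4878] [0.5703 0.2023] [0.0433 0.0294] 84.8
wrist 175 [   0  209   90   58 4837] [0.5704 0.2023] [0.0428 0.0295] 84.0
side 120 [191 255  23  21 267] [0.5663 0.2084] [0.0589 0.0371] 88.0
side 150 [192 255  22  17 205] [0.5673 0.2043] [0.0487 0.0316] 83.4
side 175 [192 256  21  16 191] [0.5664 0.2044] [0.0465 0.0295] 83.3
side 120 [191 255  23  21 267] [0.5649 0.2085] [0.0573 0.0377] 84.2
side 150 [192 255  22  17 209] [0.567  0.2042] [0.0483 0.0321] 84.9
side 175 [192 256  22  16 192] [0.5663 0.2044] [0.0465 0.0296] 83.3
side 120 [191 255  23  21 268] [0.5649 0.2085] [0.0573 0.0377] 84.2
side 150 [192 255  22  17 208] [0.5671 0.2042] [0.0484 0.032 ] 84.6
side 175 [192 256  22  16 192] [0.5663 0.2044] [0.0465 0.0296] 83.3
```

The side view shows coupon_0 has not moved (0.1 mm). Handing in.

```bash
python3 -c "
from bench import *
s=observe();print(s['t'],s['force'],s['tool_pos']);print(close_job())"
```

```text
27.35 [-15.41219478   1.38475205   3.32702307] [0.54425988 0.10466231 0.01404611]
the job is handed in; nothing more can be done
None
```

The bar stands on its narrow edge behind coupon_1, and I handed the job in at 27.4 s while still pressing the coupon, bar and fence together with about 15 N.

- **Placing:** I gripped the bar across its 10 mm, lowered it into the 15.8 mm gap behind coupon_1, seated it on the plate and let go.
- **First push:** Pushing with the finger backs failed because their ledge rode up on the coupon's top, pressing down with about 23 N. I lifted off, turned the tool 90° and pushed with the flat sides of the fingertips instead.
- **Tightness:** As I raised the push from 5 to 15 N, the tool moved only about 0.2 mm. The camera put the bar's far edge within about 0.5 mm of the fence face, and coupon back to fence at about 34.5 mm against the 35 mm expected when tight. Both are within measuring error, so the force is the stronger evidence.
- **Coupon_0:** The side view put coupon_0 within 0.1 mm of where it started. The last wrist view, cut off at the picture edge, read 1.7 mm different, and the scene view could not confirm it because that patch had changed, probably the arm in the way.
- **Bystanders:** The V block, bushing and loupe looked unchanged in the scene view.
- **Not checked by eye:** I reached the picture limit before the second push, so everything after that was judged from measurements only.

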